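# Open the bottle carrier's spring gate and hold it wide

### The job

Open the steel transport carrier so that a colleague can take the two broth bottles out. First squeeze the two finger posts of the safety bolt, on the bracket beside the gate, together until that bolt clicks back and stays; then squeeze the two finger posts on top of the gate to draw its spring bolt, swing the gate towards you past its ball catch to more than 60 degrees open, and finish holding it there still, with both posts of the gate gripped and squeezed, because its hinge spring keeps pulling it back. Leave the bottles in the carrier and the things around it where they stand.

Things in the scene. Friction and masses are not known exactly. Their poses are not given: they have to be found in the camera images.
- carrier: Stainless bar cage for two bottles, 110 (x) x 184 (y) x 177 mm high; stands firm. Origin: centre of underside; z up, -x out of its gated front towards the robot, +y towards the safety bolt. That bolt's bracket reaches y = 197 mm at the front (plate top z = 141, guides to 159). The gate bolt's keeper stands on the front post (x -45, y 77 to 90, up to z = 182).
- safety_bolt (a joint): Safety bolt, sliding along the carrier's +y on the bracket: 0 = home (its nose is in the gate and locks it), 0.012 m = fully back. About 4 N starts it; past half way a click spring carries it fully back and it stays there when let go. The gate is free of it from 0.010 on.
- safety_grip (a point): Midway between the safety bolt's two finger posts when squeezed, 15 mm below their tops (196 mm above the bench). Axes as the carrier's; squeeze along y. Posts: black upright pegs 14 mm thick, 40 mm free length; fixed one 16.5 mm off on +y, moving one on -y, 28.5 mm off at home, 16.5 squeezed (59 mm over both, then 47). 38 mm free beyond the moving post, open beyond the fixed one.
- gate_grip (a point): Midway between the gate's two finger posts when squeezed, 15 mm below their tops (218 mm above the bench). Turns with the gate; y runs along it from hinge to free edge; gate shut: carrier's axes. Same pegs, squeezed along y: fixed one 16.5 mm off on -y, moving one on +y, 28.5 mm off when free, 16.5 squeezed. 31 mm free beyond the moving post.
- gate (a joint): Swing about the upright hinge at the carrier's front -y corner: 0 = shut, grows as the free edge comes out towards the robot (counter-clockwise from above), stop at 1.75 rad. The ball catch in the sill holds it up to about 0.12 rad, about 10 N at the posts to pass; beyond it the hinge spring pulls it shut with 1.5 to 4.5 N at the posts (let go, it comes to rest against the ball).
- gate_hinge (a point): Point on the gate's hinge axis, at the height of gate_grip and 83.5 mm from it. Turns with the gate.
- bottle_left: Media bottle with tan broth, 62 mm in diameter, 143 mm high, loose inside the carrier on the +y side. Origin: centre of its foot, z up.
- bottle_right: The same kind of bottle, 144 mm high, inside the carrier on the -y side. Origin: centre of its foot, z up.
- conical_flask: Conical flask with stopper, 84 mm across, 153 mm high, standing on the bench front left of the carrier. Origin: centre of its foot, z up.
- lab_timer: White timer 74 x 66 x 19 mm lying on the bench, to the robot's right. Origin: centre of its underside.
- petri: Petri dish with agar, 95 mm across, 15 mm high, on the bench to the robot's right. Origin: centre of its underside.
- gate_bolt_slide (a joint): Spring bolt on top of the gate: 0 = thrown (locks the gate into the keeper when shut), 0.012 m = fully drawn. 4 N to start, 9 N fully drawn; it springs back when let go. It clears the keeper from 0.010 on.
- gate_bolt: The gate's spring bolt, one piece with the moving finger post (the one nearer the gate's free edge). Origin: on the bolt's axis under that post, 174 mm above the bench, 44 mm below the post's top.
Things that resemble listed ones, but are neither listed nor needed, are in the scene too. Leave any pink or purple look-alike of the bottle_right alone.

How it is judged:
On the way, in this order (a step that is already met when the one before it is completed fails the run):
1. the safety bolt is drawn back and stays back, the gate still shut (value of joint safety_bolt above 0.01 m and value of joint gate below 0.1 rad), for 0.2 s.
2. the gate bolt is squeezed back between the two posts with the gate still shut (value of joint each of gate_bolt_slide, safety_bolt above 0.0095 m and value of joint gate below 0.15 rad), for 0.05 s.
3. the gate has passed its ball catch (value of joint gate above 0.4 rad), for 0.1 s.
At the end, for the whole second after the job is handed in: The gate stands still more than 60 degrees (1.047 rad) open, held by the fingers with its bolt still squeezed at least 7 mm back (fingers pressing on the bolt's post with over 1 N); the safety bolt is still back (over 9.5 mm) and both bottles stand upright in the carrier (value of joint gate above 1.047 rad and velocity of joint gate between -0.1 and 0.1 rad/s and value of joint gate_bolt_slide above 0.007 m and contact force between the fingers and gate_bolt above 1 N and value of joint safety_bolt above 0.0095 m and angle between each of bottle_left, bottle_right's own z axis and vertical below 0.2 rad); the arm keeps its last pose, push and grip.
It fails at once if a bottle in the carrier is shifted by more than 30 mm (distance of any of bottle_left, bottle_right from where it was at the start of the episode above 0.03 m).
It fails at once if the flask, the timer or the petri dish is shifted by more than 30 mm or the flask tipped (distance of any of conical_flask, lab_timer, petri from where it was at the start of the episode above 0.03 m or angle between conical_flask's own z axis and vertical above 0.4 rad).
It also fails if it takes over 38 s, if anything falls off the work surface, if the arm or the gripper's body presses on something with over 40 N, if the wrist force passes 120 N, or if a joint passes its speed limit or range.

### The arm

A 7-joint arm with a two-finger parallel gripper is mounted at the origin on a cart in front of the work surface, level with it; the furniture and walls round the work are solid. World frame = base frame: x ahead of the robot, y to its left, z up, the work surface at z = 0. Lengths are in m, angles in rad, forces in N, time in s.
With the tool pointing down it reaches from about 0.425 to 0.825 m from the base axis. Payload 3.6 kg.
Tool frame: the origin (TCP) lies at the very end of the fingers, on their centre line; the grasp point (between the pads) lies 19 mm behind it; z points along the fingers, y is the line along which they close (so a half turn about z gives the same grasp; the last joint's range is limited). The gripper opens to 93 mm and grips with 3 to 60 N. Pads are 15 mm wide; open, the fingers measure 128 mm over their backs; the gripper's body (75 mm by 188 mm) begins 65 mm behind the grasp point.
Start: joints at [-1.331, 0.615, -0.013, 1.423, 0.008, 1.103, -0.04], TCP at [0.171, 0.627, 0.219] pointing down, gripper open.
Joint ranges: [-3.12, 3.12], [-0.3, 2.06], [-1.34, 1.32], [0.26, 2.42], [-1.36, 4.5], [0.01, 1.98], [-2.84, 2.84]. Speed limits (rad/s): [2.79, 2.79, 3.14, 3.14, 3.14, 3.14, 3.14].

### API

Orientations are given as a 3x3 rotation matrix whose columns are the frame's x, y, z axes.
In Python, from plant import * gives the robot as it stands.
- The arm moves only by the tool play_rows, never from a script. Its argument "increments" is text: rows parted by semicolons, each of 7 numbers parted by spaces: the shift along the tool's x, y, z in shares of 800 mm (1.0 is 800 mm), then the turn, a rotation vector about the tool's x, y, z in fractions of the full range, 1 being pi rad, then the opening, from -1 (shut) to 1 (fully open). A call has 1 to 20 rows; each row is the pose to reach, as a shift and turn from the pose commanded when the call began, along the tool's axes at that moment; what a row does not reach only later rows make up. A row lasts 1/8 s, in which the tool goes at most 62.5 mm and 10.7 degrees, less where a joint would pass 70% of its speed; a pose out of reach is approached as far as the arm can. A shift or turn number past 1, either way, is cut back to 1. A call with a gripper value outside its range is refused whole. The fingers move at their own pace and stop on an object; "squeeze" is the grip in N (left out, the last holds). Time passes only in rows, so rows that repeat a pose let the fingers close. It gives the time, the measured TCP pose, the force, the opening and the grip force at its end, in the units of the state.
- get_state(): the state, without advancing time (a new reading comes with each control period).
- capture(name): name is "side" or "top"; returns the picture (420x560x3 uint8, blue, green, red); there is no depth.
- calibration(name): a dict with "fx", "fy", "cx", "cy" (pixels), "k1" (the pictures are not rectified: a ray, as slopes to the right and down, at radius r is drawn at 1 + k1 r^2 times it, then the intrinsics apply), "rvec" (rotation vector, rad) and "tvec" (3), from world to camera coordinates, as OpenCV has them. Camera axes: x right, y down, z forward; pixel columns grow to the right and rows downward; lengths in m; the calibration is good to about 2 mm. A picture is of the moment at which its call begins. calibration takes no time and is no camera call.
- sign_off(): hands the job in; it is judged then, once.
The state is a dict: "time_s": time; "joint_positions": joint angles; "dq": joint speeds; "joint_efforts": joint torques, N m; "ee_pos": TCP position; "orientation": TCP orientation; "contact_force": force on the tool from outside, world axes, zero at the start; "ft_torque": the same for the moment, N m; "opening": finger opening in m; "grasp_force": force on a finger pad.
Only numpy, scipy, OpenCV 4.12 (cv2) and the standard library are available. Lean on these libraries where they do the work, as an engineer would, in place of code of your own. Each camera call takes 0.05 s, during which the arm holds its last target. There are 200 camera calls.

## Working session

There is one attempt and no reset: what is moved stays moved. The work goes in short steps, Python scripts to look and compute and a tool call to move; the robot and the scene stay as the last step left them, time stands still between calls to the robot, and variables do not carry over. Pictures are saved under pics/ and viewed, at most 10 in all, crops included, and the job is handed in when it is done.

Besides the shell and the picture viewer there is one more tool, called after "Request:" as name(argument=value, ...), one argument or row to a line, values as JSON. play_rows: Moves the arm, as the interface text tells. Its arguments: {"type":"object","properties":{"increments":{"type":"string"},"squeeze":{"type":"number"}},"required":["increments"]}

```bash
ls; mkdir -p pics; python3 - <<'E'
from plant import *
import cv2,numpy as np
s=get_state(); print({k:np.round(v,3).tolist() for k,v in s.items()})
for n in("side","top"):
    c=calibration(n); print(n,c)
    R=cv2.Rodrigues(np.array(c["rvec"],float))[0]; print("cam pos",-R.T@np.array(c["tvec"]))
    cv2.imwrite(f"pics/{n}0.png",capture(n))
E
```

```text
pics
{'time_s': 0.0, 'joint_positions': [-1.331, 0.616, -0.013, 1.425, 0.008, 1.103, -0.04], 'dq': [0.001, 0.0, 0.0, -0.001, 0.0, -0.001, -0.0], 'joint_efforts': [0.0, -45.892, 0.209, -16.575, -0.061, 0.02, 0.0], 'ee_pos': [0.171, 0.626, 0.218], 'orientation': [[-0.965, 0.264, -0.001], [0.264, 0.965, -0.002], [-0.0, -0.003, -1.0]], 'contact_force': [0.311, 0.185, 0.072], 'ft_torque': [-0.013, -0.04, -0.016], 'grasp_force': 0.0, 'opening': 0.093}
side {'fx': 392.87182024115054, 'fy': 392.87182024115054, 'cx': 281.10655286428266, 'cy': 207.63777026320602, 'k1': -0.024751105935711264, 'rvec': array([ 1.67938635,  2.2137    , -0.57882919]), 'tvec': array([ 0.09064821, -0.43444776,  1.63570382])}
cam pos [1.15664144 0.23399941 1.21651707]
top {'fx': 424.2654618194966, 'fy': 424.2654618194966, 'cx': 276.1183459190663, 'cy': 212.76417737468373, 'k1': 0.03095026195946857, 'rvec': array([ 2.14607729, -2.17049219,  0.12622665]), 'tvec': array([0.08170529, 0.57462649, 1.30994834])}
cam pos [0.41492777 0.07224388 1.36947135]
```

View pics/top0.png

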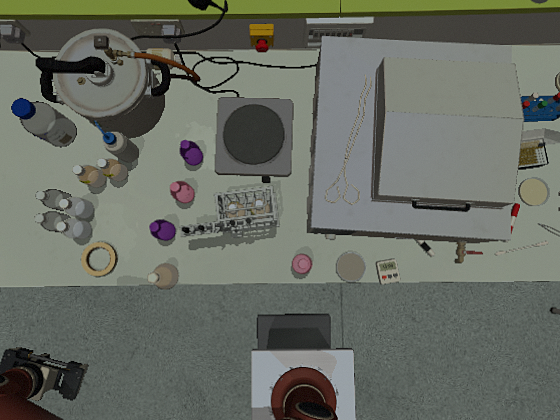

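View pics/side0.png

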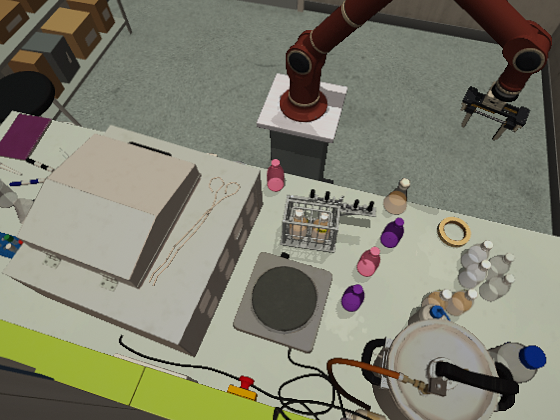

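The carrier is at top (245,205) and side (310,222). Its posts lie along top (185–270, 228) and side (312–375, 195–210). The flask is at top (163,275), the timer at (388,270) and the petri dish at (350,265). Pink and purple look-alike bottles stand around it. Next I'll take close crops.

```bash
python3 - <<'E'
import cv2
a=cv2.imread("pics/top0.png")[170:260,170:290]; cv2.imwrite("pics/topc.png",cv2.resize(a,None,fx=6.5,fy=6.5,interpolation=cv2.INTER_CUBIC))
a=cv2.imread("pics/side0.png")[175:265,270:390]; cv2.imwrite("pics/sidec.png",cv2.resize(a,None,fx=6.5,fy=6.5,interpolation=cv2.INTER_CUBIC))
E
```

```text
(no output)
```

View pics/topc.png

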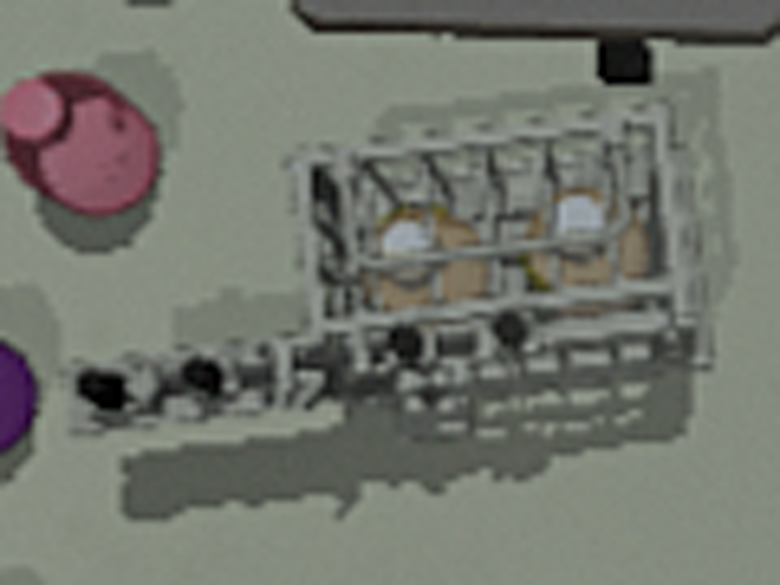

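View pics/sidec.png

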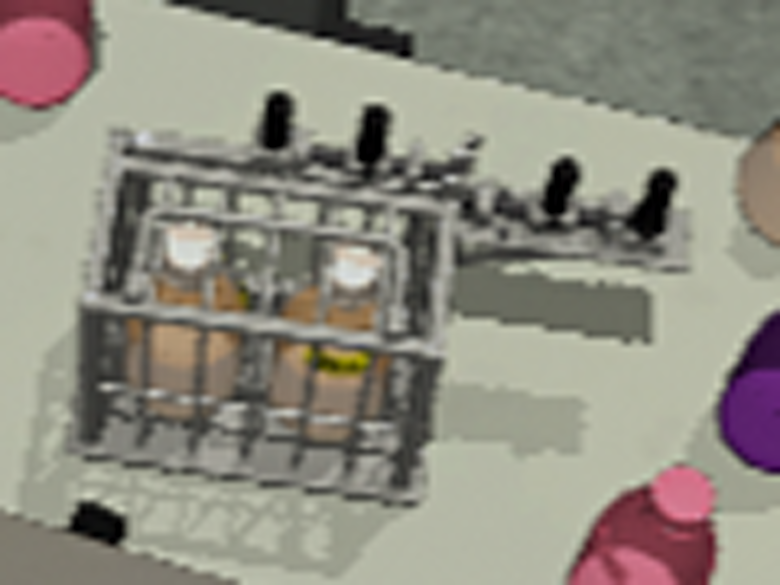

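```bash
cat > h.py <<'E'
import cv2,numpy as np
from plant import *
from scipy.optimize import least_squares
def proj(n,P):
    c=calibration(n); P=np.atleast_2d(P)
    R=cv2.Rodrigues(np.array(c["rvec"],float))[0]; q=P@R.T+np.array(c["tvec"])
    s=q[:,:2]/q[:,2:]; s=s*(1+c["k1"]*(s**2).sum(1,keepdims=True))
    return s*[c["fx"],c["fy"]]+[c["cx"],c["cy"]]
def tri(obs,z=None):
    f=lambda p:np.concatenate([(proj(n,[p[0],p[1],z if z else p[2]])-np.array(uv)).ravel() for n,uv in obs.items()])
    r=least_squares(f,[.5,.2,.1][:2 if z else 3]); return r.x,np.abs(r.fun).max()
E
python3 - <<'E'
from h import *
T=dict(sf=(95,386),sm=(201,374),gm=(404,341),gf=(510,329))
S=dict(sf=(663,181),sm=(568,170),gm=(377,115),gf=(281,103))
full=lambda p,o:(np.array(p)+.5)/6.5-.5+np.array(o)
P={}
for k in T:
    t=full(T[k],(170,170)); s=full(S[k],(270,175)); z=.196 if k[0]=='s' else .218
    print(k,tri({"top":t,"side":s}),tri({"top":t},z)[0],tri({"side":s},z)[0])
    P[k]=tri({"top":t,"side":s},z)[0]
print(P)
d=lambda a,b:(np.linalg.norm(P[a]-P[b]),np.degrees(np.arctan2(*(P[a]-P[b])[::-1])))
print(d('sf','sm'),d('gm','gf'),d('sf','gf'),d('sm','gm'))
E
```

```text
sf (array([0.51427081, 0.33300764, 0.18843206]), np.float64(0.5069035680950833)) [0.51382541 0.33006726] [0.51856643 0.33374206]
sm (array([0.51899269, 0.28873594, 0.18600061]), np.float64(0.7604565475096479)) [0.51842467 0.28500259] [0.52456126 0.29040837]
gm (array([0.52970768, 0.19797345, 0.21226058]), np.float64(0.5144627217374591)) [0.52937618 0.19609186] [0.53291871 0.19966328]
gf (array([0.53437875, 0.15355076, 0.21077683]), np.float64(0.5831992835602477)) [0.53392162 0.1516209 ] [0.53844981 0.15582152]
{'sf': array([0.51570024, 0.33185685]), 'sm': array([0.52082966, 0.28757327]), 'gm': array([0.53071013, 0.19771531]), 'gf': array([0.53560243, 0.15348795])}
(np.float64(0.044579662385783696), np.float64(96.607192727656)) (np.float64(0.04449713005513888), np.float64(96.31222442934424)) (np.float64(0.17947579921390322), np.float64(96.36665921942308)) (np.float64(0.09039953577948144), np.float64(96.27483703245086))
```

```bash
cat >> h.py <<'E'
from scipy.spatial.transform import Rotation as Ro
YAW=np.radians(96.4); e=np.array([np.cos(YAW),np.sin(YAW)])
def tool(theta=0):
    a=YAW+theta; y=-np.array([np.cos(a),np.sin(a),0]); z=np.array([0,0,-1.]); return np.c_[np.cross(y,z),y,z]
def inc(p0,R0,p,R):
    R0=np.array(R0); return np.round(R0.T@(np.array(p)-p0)*1e3,1), np.round(Ro.from_matrix(R0.T@R).as_rotvec(),4)
E
python3 - <<'E'
from h import *
sf=np.array([.5157,.3319]);gf=np.array([.5356,.1535])
sg=sf-.0165*e; gg=gf+.0165*e; print(sg,gg,gg-.0835*e)
s=get_state(); print(inc(s["ee_pos"],s["orientation"],[*sg,.26],tool()))
for n,uv in dict(pink=(302,263),flask=(163,270),purple=(162,230),hotpl=(250,135)).items(): print(n,tri({"top":uv},.1)[0])
E
```

```text
[0.51753924 0.31550283] [0.53376076 0.16989717] [0.54306842 0.08691755]
(array([-416.1, -208.7,  -41.9]), array([-6.0000e-04,  3.1000e-03,  2.7632e+00]))
pink [ 4.16532675e-01 -1.20227835e-04]
flask [0.40085198 0.41180452]
purple [0.51959025 0.41741452]
hotpl [0.80969583 0.15278525]
```

Units first: shifts go in shares of 800 mm and turns go in shares of pi rad. So -416 mm / 800 = -0.52, -208.7 mm / 800 = -0.2609, 2.763 rad / 3.1416 = 0.8795.

Request:
play_rows(
  increments="0 0 -0.0525 0 0 0.0477 1;-0.52 -0.2609 -0.0525 -0.0002 0.001 0.105 1;-0.52 -0.2609 -0.0525 -0.0002 0.001 0.1623 1;-0.52 -0.2609 -0.0525 -0.0002 0.001 0.2196 1;-0.52 -0.2609 -0.0525 -0.0002 0.001 0.2769 1;-0.52 -0.2609 -0.0525 -0.0002 0.001 0.3342 1;-0.52 -0.2609 -0.0525 -0.0002 0.001 0.3915 1;-0.52 -0.2609 -0.0525 -0.0002 0.001 0.4488 1;-0.52 -0.2609 -0.0525 -0.0002 0.001 0.5061 1;-0.52 -0.2609 -0.0525 -0.0002 0.001 0.5634 1;-0.52 -0.2609 -0.0525 -0.0002 0.001 0.6207 1;-0.52 -0.2609 -0.0525 -0.0002 0.001 0.678 1;-0.52 -0.2609 -0.0525 -0.0002 0.001 0.7353 1;-0.52 -0.2609 -0.0525 -0.0002 0.001 0.7926 1;-0.52 -0.2609 -0.0525 -0.0002 0.001 0.8499 1;-0.52 -0.2609 -0.0525 -0.0002 0.001 0.8795 1;-0.52 -0.2609 -0.0525 -0.0002 0.001 0.8795 1;-0.52 -0.2609 -0.0525 -0.0002 0.001 0.8795 1",
  squeeze=30,
)

```text
time_s: 2.35
ee_pos: [0.5174, 0.3161, 0.2604]
orientation: [[0.994, 0.113, -0.0], [0.113, -0.994, 0.002], [0.0, -0.002, -1.0]]
contact_force: [-0.5, -0.3, 0.3]
opening: 0.0929
grasp_force: 0.0
```

```bash
python3 - <<'E'
from h import *
s=get_state(); print(s["time_s"],s["ee_pos"],s["orientation"],s["joint_positions"],inc(s["ee_pos"],s["orientation"],[.51754,.3155,.167],tool()))
a=capture("top")[170:260,150:270]; b=capture("side")[160:250,290:410]
cv2.imwrite("pics/c1.png",cv2.resize(np.vstack([a,b]),None,fx=3.3,fy=3.3,interpolation=cv2.INTER_CUBIC))
E
```

```text
2.35 [0.5173745  0.31607765 0.26035587] [[ 9.93574372e-01  1.13181100e-01 -7.81079613e-05]
 [ 1.13181045e-01 -9.93572587e-01  1.88807386e-03]
 [ 1.36088346e-04 -1.88478214e-03 -9.99998215e-01]] [-1.01813276  0.60012914  0.75838895  1.51214471 -0.43156935  1.20128677
 -1.64736583] (array([ 0.1,  0.8, 93.4]), array([-0.0019, -0.0001,  0.0017]))
```

View pics/c1.png

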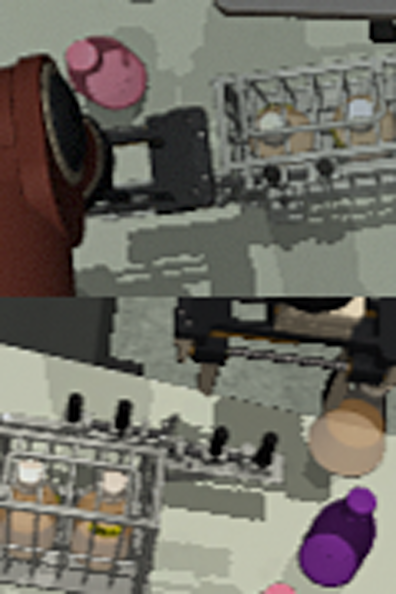

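The wide-open fingers sit above the safety posts: side crop tips near (205,390) and (335,400), posts at (218,435) and (267,440). The purple bottle at (340,540) is clear of them. I'll compare the tips with their predicted projection.

```bash
python3 - <<'E'
from h import *
s=get_state(); p=np.array(s["ee_pos"]);R=np.array(s["orientation"])
for d in(.055,-.055): print((proj("side",p+R[:,1]*d)-[290,160])*3.3+[0,297])
for q in ([.5157,.3319,.196],[.5208,.2876,.196],[.53071,.1977,.218],[.5356,.1535,.218]): print((proj("side",q)-[290,160])*3.3+[0,297])
E
```

```text
[[200.42485293 385.61128603]]
[[327.63038684 402.61330083]]
[[267.70620565 433.89560645]]
[[218.67343922 427.26395343]]
[[122.40131427 400.9772424 ]]
[[ 73.50024844 394.2278544 ]]
```

Scaled: 93 mm / 800 = 0.1163, 1.8 mm / 800 = 0.0023, -0.0019 rad / 3.1416 = -0.0006.

Request:
play_rows(
  increments="0 0.0023 0.0375 -0.0006 0 0.0005 1;0 0.0023 0.075 -0.0006 0 0.0005 1;0 0.0023 0.0938 -0.0006 0 0.0005 1;0 0.0023 0.1063 -0.0006 0 0.0005 1;0 0.0023 0.1163 -0.0006 0 0.0005 1;0 0.0023 0.1163 -0.0006 0 0.0005 1",
)

```text
time_s: 3.2
ee_pos: [0.5179, 0.3144, 0.1676]
orientation: [[0.994, 0.11, 0.001], [0.11, -0.994, 0.0], [0.001, -0.0, -1.0]]
contact_force: [0.5, -0.7, 0.4]
opening: 0.0927
grasp_force: 0.0
```

Request:
play_rows(
  increments="0 0 0 0 0 0 0.2;0 0 0 0 0 0 0.2;0 0 0 0 0 0 0.2;0 0 0 0 0 0 0.2;0 0 0 0 0 0 0.2",
  squeeze=30,
)

```text
time_s: 3.82
ee_pos: [0.5182, 0.3126, 0.1678]
orientation: [[0.994, 0.108, 0.001], [0.108, -0.994, -0.002], [0.001, 0.002, -1.0]]
contact_force: [0.3, -2.8, 2.2]
opening: 0.0563
grasp_force: 2.6
```

Request:
play_rows(
  increments="0 -0.0031 0 0 0 0 0;0 -0.0031 0 0 0 0 -0.2;0 -0.0031 0 0 0 0 -0.4;0 -0.0031 0 0 0 0 -0.4;0 -0.0031 0 0 0 0 -0.4;0 -0.0031 0 0 0 0 -0.4",
  squeeze=30,
)

```text
time_s: 4.58
ee_pos: [0.5176, 0.3176, 0.1677]
orientation: [[0.994, 0.111, 0.001], [0.111, -0.994, 0.001], [0.001, -0.001, -1.0]]
contact_force: [0.4, 0.9, 1.6]
opening: 0.0456
grasp_force: 30.1
```

Scaled: 146.5 mm / 800 = 0.1831, 100 mm / 800 = 0.125.

Request:
play_rows(
  increments="0 0 0 0 0 0 0.9;0 0 0 0 0 0 0.9;0 0 0 0 0 0 0.9;0 0 -0.05 0 0 0 0.9;0 0 -0.0938 0 0 0 0.82;0 0.0625 -0.0938 0 0 0 0.8;0 0.125 -0.0938 0 0 0 0.8;0 0.1831 -0.0938 0 0 0 0.8;0 0.1831 -0.0938 0 0 0 0.8;0 0.1831 -0.0938 0 0 0 0.8",
)

```text
time_s: 5.82
ee_pos: [0.5335, 0.1722, 0.2425]
orientation: [[0.994, 0.11, 0.0], [0.11, -0.994, 0.001], [0.0, -0.001, -1.0]]
contact_force: [0.9, -0.3, -0.1]
opening: 0.0835
grasp_force: 0.0
```

```bash
python3 - <<'E'
from h import *
s=get_state(); print(s["time_s"],s["ee_pos"],s["opening"],s["joint_positions"],inc(s["ee_pos"],s["orientation"],[.5335,.172,.188],tool()))
a=capture("top")[175:255,180:290]; b=capture("side")[160:240,290:400]
cv2.imwrite("pics/c2.png",cv2.resize(np.vstack([a,b]),None,fx=3.7,fy=3.7,interpolation=cv2.INTER_CUBIC))
E
```

```text
5.825 [0.53348592 0.17221198 0.24248734] 0.08352015886709373 [-0.82425533  0.54089469  0.76200964  1.66971922 -0.41231603  1.09781682
 -1.40222118] (array([-0. ,  0.3, 54.5]), array([-0.0014, -0.0005, -0.001 ]))
```

View pics/c2.png

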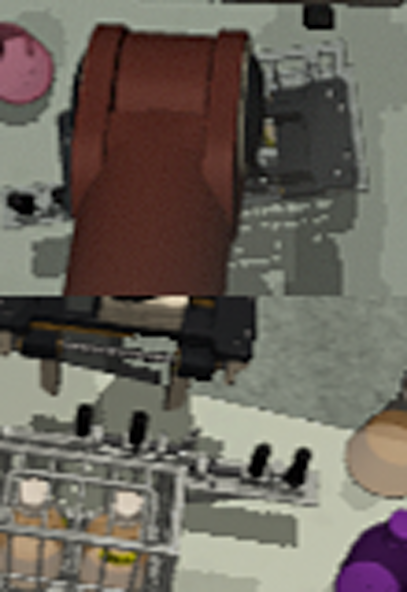

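The safety posts are now about 10 px apart, at side crop (262,447) and (300,452), where they were about 14.6 px before, so that bolt stays back. The fingers at (50,385) and (175,395) straddle the gate posts at (83,407) and (137,415).

Scaled: 54 mm / 800 = 0.0675, 48 mm / 800 = 0.06.

Request:
play_rows(
  increments="0 0 0.025 0 0 0 0.8;0 0 0.045 0 0 0 0.8;0 0 0.06 0 0 0 0.8;0 0 0.0675 0 0 0 0.8;0 0 0.0675 0 0 0 0.8",
)

```text
time_s: 6.55
ee_pos: [0.5336, 0.1713, 0.1883]
orientation: [[0.994, 0.11, 0.0], [0.11, -0.994, -0.0], [0.0, 0.0, -1.0]]
contact_force: [0.5, -0.5, 0.4]
opening: 0.0837
grasp_force: 0.0
```

Request:
play_rows(
  increments="0 0 0 0 0 0 0.2;0 0 0 0 0 0 0.2;0 0 0 0 0 0 0.2;0 0 0 0 0 0 0.2",
  squeeze=30,
)

```text
time_s: 7.05
ee_pos: [0.5337, 0.1745, 0.189]
orientation: [[0.994, 0.112, 0.001], [0.112, -0.994, 0.005], [0.002, -0.005, -1.0]]
contact_force: [0.1, 5.5, 1.2]
opening: 0.056
grasp_force: 2.7
```

Request:
play_rows(
  increments="0 0 0 0 0 0 0;0 0 0 0 0 0 -0.2;0 0 0 0 0 0 -0.4;0 0 0 0 0 0 -0.4;0 0 0 0 0 0 -0.4;0 0 0 0 0 0 -0.4",
  squeeze=50,
)

```text
time_s: 7.8
ee_pos: [0.5343, 0.17, 0.189]
orientation: [[0.994, 0.109, 0.002], [0.109, -0.994, -0.001], [0.002, 0.002, -1.0]]
contact_force: [1.4, -5.5, 1.6]
opening: 0.0452
grasp_force: 50.2
```

```bash
cat >> h.py <<'E'
H=np.array([.5343,.1700])-.0835*e
def arc(ths,p0,R0):
    for t in ths:
        g=H+.0835*np.array([np.cos(YAW+t),np.sin(YAW+t)]); a,b=inc(p0,R0,[*g,.188],tool(t)); print(round(t,2),*a,*b)
E
python3 - <<'E'
from h import *
arc(np.arange(.05,.51,.05),[.5336,.1719,.188],tool(0))
E
```

```text
0.05 -3.7 2.1 0.0 0.0 0.0 -0.05
0.1 -7.9 2.4 0.0 0.0 0.0 -0.1
0.15 -12.0 2.9 0.0 0.0 0.0 -0.15
0.2 -16.1 3.6 0.0 0.0 0.0 -0.2
0.25 -20.2 4.6 0.0 0.0 0.0 -0.25
0.3 -24.2 5.7 0.0 0.0 0.0 -0.3
0.35 -28.1 7.0 0.0 0.0 0.0 -0.35
0.4 -32.0 8.6 0.0 0.0 0.0 -0.4
0.45 -35.8 10.3 0.0 0.0 0.0 -0.45
0.5 -39.5 12.2 0.0 0.0 0.0 -0.5
```

Scaled: -24 mm / 800 = -0.03, -7.9 mm / 800 = -0.0099, -0.25 rad / 3.1416 = -0.0796.

Request:
play_rows(
  increments="-0.0046 0.0026 0 0 0 -0.0159 -0.4;-0.0099 0.003 0 0 0 -0.0318 -0.4;-0.015 0.0036 0 0 0 -0.0477 -0.4;-0.02 0.0045 0 0 0 -0.0637 -0.4;-0.025 0.0058 0 0 0 -0.0796 -0.4;-0.03 0.0071 0 0 0 -0.0955 -0.4",
)

```text
time_s: 8.55
ee_pos: [0.516, 0.1651, 0.1889]
orientation: [[0.914, 0.406, 0.014], [0.406, -0.914, 0.001], [0.013, 0.005, -1.0]]
contact_force: [12.7, -0.4, -9.0]
opening: 0.0448
grasp_force: 50.0
```

```bash
python3 - <<'E'
from h import *
g=H+.0835*np.array([np.cos(YAW+.3),np.sin(YAW+.3)]); arc([.35,.4,.45,.5,.55],[*g,.188],tool(.3))
s=get_state(); print(s["contact_force"],s["ft_torque"])
a=capture("top")[175:255,180:290]; b=capture("side")[160:240,290:400]
cv2.imwrite("pics/c3.png",cv2.resize(np.vstack([a,b]),None,fx=3.7,fy=3.7,interpolation=cv2.INTER_CUBIC))
E
```

```text
0.35 -4.2 0.1 0.0 0.0 0.0 -0.05
0.4 -8.3 0.4 0.0 0.0 0.0 -0.1
0.45 -12.5 0.9 0.0 0.0 0.0 -0.15
0.5 -16.6 1.7 0.0 0.0 0.0 -0.2
0.55 -20.7 2.6 0.0 0.0 0.0 -0.25
[12.68152675 -0.38788178 -9.00385737] [ 0.5232117  -2.34818546  0.83679287]
```

View pics/c3.png

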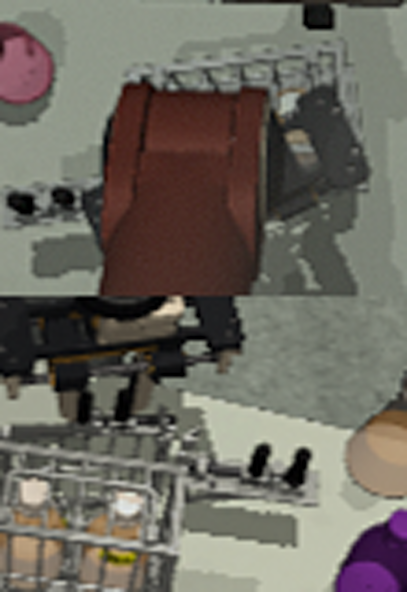

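The posts, now at side crop (85,405) and (124,398), have rotated with the gate and the fingers are still on them. The gate is coming open, so I'll keep going.

Scaled: -20.7 mm / 800 = -0.0259, -16.6 mm / 800 = -0.0208, -0.25 rad / 3.1416 = -0.0796.

Request:
play_rows(
  increments="-0.0053 0 0 0 0 -0.0159 -0.4;-0.0104 0.0005 0 0 0 -0.0318 -0.4;-0.0156 0.0011 0 0 0 -0.0477 -0.4;-0.0208 0.0021 0 0 0 -0.0637 -0.4;-0.0259 0.0033 0 0 0 -0.0796 -0.4;-0.0259 0.0033 0 0 0 -0.0796 -0.4",
)

```text
time_s: 9.4
ee_pos: [0.4977, 0.1557, 0.1889]
orientation: [[0.786, 0.619, 0.013], [0.619, -0.786, 0.003], [0.012, 0.006, -1.0]]
contact_force: [12.6, 1.5, -8.2]
opening: 0.045
grasp_force: 50.1
```

```bash
python3 - <<'E'
from h import *
s=get_state(); p=np.array(s["ee_pos"]);R=np.array(s["orientation"])
v=p[:2]-H; print("r",np.linalg.norm(v),"th_pos",np.arctan2(v[1],v[0])-YAW,"th_rot",np.arctan2(R[1,0],R[0,0])-YAW+np.pi/2,s["opening"],s["ft_torque"], s["joint_positions"])
g=H+.0835*np.array([np.cos(YAW+.55),np.sin(YAW+.55)]); arc([.65,.75,.85,.95,1.05,1.15,1.2,1.25],[*g,.188],tool(.55))
for t in (.15,.2,.25,.3,.35,.45,.55,.65):
    u=np.array([np.cos(YAW+t),np.sin(YAW+t)]); f=H+.067*u; m=H+.1*u
    print(t,*[np.round((proj("side",[*q,.218])-[290,160])*3.7+[0,296]).ravel() for q in(f,m)])
a=capture("top")[175:255,180:290]; b=capture("side")[160:240,290:400]
cv2.imwrite("pics/c4.png",cv2.resize(np.vstack([a,b]),None,fx=3.7,fy=3.7,interpolation=cv2.INTER_CUBIC))
E
```

```text
r 0.08255324289476176 th_pos 0.47736416570938367 th_rot 0.5552687388527793 0.04496997573209629 [ 0.91965574 -2.16396941  0.8043034 ] [-0.7328481   0.4955662   0.5769234   1.85636095 -0.34409175  0.87571367
 -0.89479064]
0.65 -8.3 0.4 0.0 0.0 0.0 -0.1
0.75 -16.6 1.7 0.0 0.0 0.0 -0.2
0.85 -24.7 3.7 0.0 0.0 0.0 -0.3
0.95 -32.5 6.6 0.0 0.0 0.0 -0.4
1.05 -40.0 10.2 0.0 0.0 0.0 -0.5
1.15 -47.1 14.6 0.0 0.0 0.0 -0.6
1.2 -50.5 17.0 0.0 0.0 0.0 -0.65
1.25 -53.8 19.6 0.0 0.0 0.0 -0.7
0.15 [ 83. 395.] [124. 395.]
0.2 [ 83. 392.] [123. 390.]
0.25 [ 82. 388.] [123. 385.]
0.3 [ 82. 385.] [122. 380.]
0.35 [ 81. 381.] [120. 375.]
0.45 [ 79. 375.] [117. 365.]
0.55 [ 76. 368.] [112. 355.]
0.65 [ 72. 362.] [107. 346.]
```

View pics/c4.png

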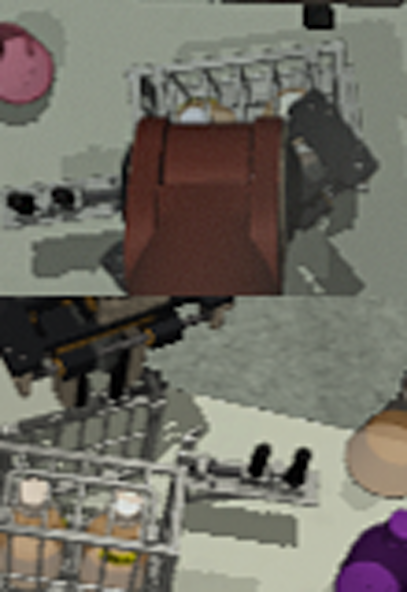

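The gate stands clearly out from the cage, with both dark posts between the fingers at side crop (75,385) and (115,375). The pose gives about 0.48 rad. I'll continue to a commanded 1.3 rad.

Scaled: -56.9 mm / 800 = -0.0711, 22.4 mm / 800 = 0.028, -0.75 rad / 3.1416 = -0.2387.

Request:
play_rows(
  increments="-0.0079 0.0003 0 0 0 -0.0239 -0.4;-0.0156 0.0011 0 0 0 -0.0477 -0.4;-0.0233 0.0026 0 0 0 -0.0716 -0.4;-0.0309 0.0046 0 0 0 -0.0955 -0.4;-0.0383 0.0073 0 0 0 -0.1194 -0.4;-0.0454 0.0104 0 0 0 -0.1432 -0.4;-0.0523 0.014 0 0 0 -0.1671 -0.4;-0.0589 0.0183 0 0 0 -0.191 -0.4;-0.0653 0.0229 0 0 0 -0.2149 -0.4;-0.0694 0.0264 0 0 0 -0.2308 -0.4;-0.0711 0.028 0 0 0 -0.2387 -0.4;-0.0711 0.028 0 0 0 -0.2387 -0.4;-0.0711 0.028 0 0 0 -0.2387 -0.4;-0.0711 0.028 0 0 0 -0.2387 -0.4",
)

```text
time_s: 11.25
ee_pos: [0.4639, 0.1059, 0.1888]
orientation: [[0.153, 0.988, 0.006], [0.988, -0.153, 0.006], [0.007, 0.005, -1.0]]
contact_force: [6.7, 7.3, -3.7]
opening: 0.0447
grasp_force: 50.1
```

```bash
python3 - <<'E'
from h import *
s=get_state(); p=np.array(s["ee_pos"]);R=np.array(s["orientation"])
v=p[:2]-H; print("r",np.linalg.norm(v),"th_pos",np.arctan2(v[1],v[0])-YAW,"th_rot",np.arctan2(R[1,0],R[0,0])-YAW+np.pi/2,s["opening"],s["ft_torque"], s["joint_positions"])
o=(170,170);q=(275,140)
for t in (.9,1.05,1.1,1.15,1.2,1.25,1.3):
    u=np.array([np.cos(YAW+t),np.sin(YAW+t)])
    print(t,*[np.round((proj("side",[*(H+r*u),z])-[275,145])*3.7+[0,0]).ravel() for r,z in((.067,.218),(.1,.218),(.165,.17),(.165,.01))])
b=capture("side")[145:245,275:400]
cv2.imwrite("pics/c5.png",cv2.resize(b,None,fx=3.7,fy=3.7,interpolation=cv2.INTER_CUBIC))
E
```

```text
r 0.08192469717906506 th_pos 1.226914705991951 th_rot 1.305821675123529 0.04474292109214922 [ 1.72797939 -0.84679275  0.45512275] [-0.53563166  0.4000419   0.37304008  1.96489975 -0.20549999  0.80452258
 -0.20051735]
0.9 [115. 108.] [144.  85.] [193.  76.] [176. 171.]
1.05 [106. 101.] [130.  75.] [171.  60.] [157. 157.]
1.1 [103.  99.] [125.  72.] [163.  55.] [150. 152.]
1.15 [99. 97.] [120.  70.] [156.  51.] [143. 148.]
1.2 [96. 95.] [115.  67.] [147.  47.] [136. 144.]
1.25 [92. 93.] [110.  65.] [139.  43.] [128. 141.]
1.3 [89. 92.] [104.  62.] [131.  40.] [121. 138.]
```

View pics/c5.png

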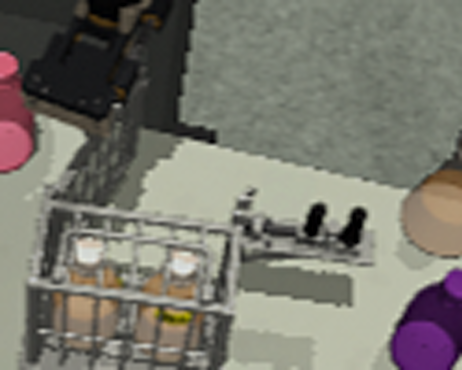

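The gate's free edge, at about side crop (140,40–145), matches a gate angle of 1.2–1.25 rad. The bottles stand upright, and the safety posts at (315,220) and (355,225) are still together. I'll hold briefly and check that nothing moves.

Request:
play_rows(
  increments="0 0 0 0 0 0 -0.4;0 0 0 0 0 0 -0.4;0 0 0 0 0 0 -0.4;0 0 0 0 0 0 -0.4",
)

```text
time_s: 11.8
ee_pos: [0.4639, 0.1059, 0.1888]
orientation: [[0.153, 0.988, 0.006], [0.988, -0.153, 0.007], [0.007, 0.005, -1.0]]
contact_force: [7.0, 6.3, -4.2]
opening: 0.0446
grasp_force: 50.1
```

```bash
python3 -c "
from plant import *
print(sign_off())"
```

```text
the job is handed in; nothing more can be done
None
```

I handed the job in at 11.8 s. The safety bolt is back, and the gate is held still at about 1.2 rad (70°) open by pose and picture, with both posts squeezed at 50 N. In the last picture both bottles stand upright in the carrier. The sign-off returned no verdict.

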